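# Put the sign board out on the drying stand

## Task

Pull the drawer of the wooden paint chest fully open by its handle and leave it open. Take out the small plywood board that stands in it and lean it on the drying stand: its long edge down on the base plate between the rail and the lip, roughly centred and square to the stand, its back leaning against the steel rail. Do not disturb the tin, bottle, mug and jar.

Things in the scene. Friction and masses are not known exactly. Their poses are not given: they have to be found in the camera images.
- chest: Fixed wooden paint chest, 280 deep x 260 wide x 155 high mm, left or right of the middle. Origin: at table height under the middle of the closed drawer's front face; x points into the chest (away from the robot), z up. Its 20 mm thick top (underside 135 mm up) overhangs the drawer front by 20 mm, so the handle must be taken with a tilted tool.
- drawer (a joint): How far the drawer is out, m: 0 shut, 0.16 at the stop; slides along the chest's -x and stays where left. Front 15 mm thick, top edge 131 mm above the table; inner floor 20 mm above the table, 218 wide inside; side walls reach 74 mm above the table.
- drawer_handle (a point): Centre of the drawer's handle: an upright aluminium bar 70 high, 18 wide (y), 16 deep (x) mm at mid-width, its centre 34 mm in front of the drawer's face and 75 mm above the table, held by two 8 mm rods 25 mm above and below its middle.
- board: Loose plywood board, 12 thick (x) x 150 long (y) x 100 high (z) mm, 0.11 kg. Origin: centre of its underside. Stands upright on a long edge on the drawer's floor, across the drawer (its x along the chest's x), in a 15 mm slot between two ridges 30 mm high; slot middle 75 mm behind the drawer's front face. Its upper 70 mm is free to grip.
- board_top (a point): Middle of the board's upper long edge.
- stand: Fixed drying stand. Wooden plate 160 (x) x 200 (y) x 15 high mm; origin at table height under the middle of its far edge, x away from the robot, z up; plate from x = -160 to 0 mm. A lip 14 mm high (14 wide) runs along y, inner side at x = -34 mm; a steel rail runs along y nearer the robot. Board's foot between them, top leaning over the rail to -x, about 25 degrees.
- stand_seat (a point): Point on the plate's upper face (15 mm above the table) in the middle of the stand's width, x = -48 mm: about where the board's lower edge goes, 14 mm from the lip.
- stand_rail (a point): Middle of the rail's axis: x = -82 mm, 57 mm above the table, so the rail's top is 48 mm above the plate. The rail is 200 mm long, on two wooden posts at its ends.
- tin: Bystander: paint tin, 68 across, 75 high mm, standing on the chest's top. Origin under its middle.
- bottle: Bystander: clear bottle, 66 across, 200 high mm. Origin under its middle.
- mug: Bystander: white mug, 76 across, 85 high mm. Origin under its middle.
- jar: Bystander: small amber jar, 56 across, 50 high mm, in front of the robot. Origin under its middle.

How it is judged:
By the outcome, as a careful person would: the job done as asked, in the order asked, and still so for the second after the job is handed in, with the robot touching nothing.
It also fails if it takes over 58 s, if anything falls off the work surface, if the arm or the gripper's body presses on something with over 40 N, if the wrist force passes 120 N, or if a joint passes its speed limit or range.

## Robot

A 6-joint arm with a two-finger parallel gripper is mounted at the origin on the work surface. World frame = base frame: x ahead of the robot, y to its left, z up, the work surface at z = 0. Lengths are in m, angles in rad, forces in N, time in s.
With the tool pointing down it reaches from about 0.3 to 0.775 m from the base axis. Payload 14.6 kg.
Tool frame: the origin (TCP) lies midway between the tips of the shut fingers; the grasp point (between the pads) lies 19 mm behind it (ctrl.pinch_z is the z of the grasp point in the tool frame, in m); z points along the fingers, y is the line along which they close (so a half turn about z gives the same grasp; the last joint's range is limited). The gripper opens to 94 mm and grips with 3 to 60 N. Pads are 16 mm wide; open, the fingers measure 119 mm over their backs; the gripper's body (75 mm by 177 mm) begins 78 mm behind the grasp point.
Start: joints at [1.231, 0.3, 1.521, -0, 1.321, -0.067], TCP at [0.148, 0.53, 0.205] pointing down, gripper open.
Joint ranges: [-3.03, 3.03], [-0.79, 2.21], [0.23, 2.52], [-1.04, 4.18], [0, 3.07], [-2.55, 2.55]. Speed limits (rad/s): [2.22, 2.22, 2.57, 3.14, 3.14, 3.14].

## Interface

Orientations are given as [roll, pitch, yaw] about the fixed x, y, z axes, in that order (R = Rz(yaw) Ry(pitch) Rx(roll)).
In Python, from station import ctrl, camera, ticket gives the robot as it stands. The module is installed in compiled form; this text tells all that it offers.
- The arm moves only by the shell command python3 -m inch 'ROWS' [FORCE]. ROWS is text: rows parted by semicolons, each of 7 numbers parted by spaces: the opening, from -1 (shut) to 1 (fully open), then the shift along the tool's x, y, z in units of 0.03 m (1.0 is 0.03 m), then the turn, a rotation vector about the tool's x, y, z in units of 10 degrees (1.0 is 10 degrees). In form: grip dx dy dz rx ry rz; .... A call has 1 to 10 rows; each row shifts and turns the commanded pose from where the row before left it, along the tool's axes as they then stand; what a row does not reach is not made up. A row lasts 1/8 s, in which the tool goes at most 62.5 mm and 10.7 degrees, less where a joint would pass 70% of its speed; a pose out of reach is approached as far as the arm can. A call with a number of a shift or a turn outside -1 to 1 is refused whole. A call with a gripper value outside its range is refused whole. The fingers move at their own pace and stop on an object; FORCE is the grip in N (left out, the last holds). Time passes only in rows, so rows that do not move let the fingers close. It gives the time, the measured TCP pose, the force, the opening and the grip force at its end, in the units of the state.
- ctrl.get_obs(): the state, without advancing time (a new reading comes with each control period).
- camera(name): name is "side" or "top"; returns a dict with "img" (384x512x3 uint8, blue, green, red), "range_z" (384x512 float32, m along the optical axis (not along the pixel's ray), 0 where there is no reading), "intrinsics" (3x3 intrinsics, pixels), "view" (4x4, takes a point from world to camera coordinates). Camera axes: x right, y down, z forward; pixel columns grow to the right and rows downward; lengths in m; the calibration is good to about 2 mm. A picture is of the moment at which its call begins.
- ticket.hand_in(): hands the job in; it is judged then, once.
The state is a dict: "time_s": time; "qpos": joint angles; "joint_vel": joint speeds; "tau": joint torques, N m; "ee_pos": TCP position; "eef_rot": TCP orientation; "force": force on the tool from outside, world axes, zero at the start; "moment": the same for the moment, N m; "grip_width": finger opening in m; "grip_force": force on a finger pad.
Only numpy, scipy, OpenCV 4.12 (cv2) and the standard library are available. Lean on these libraries where they do the work, as an engineer would, in place of code of your own. Each camera call takes 0.05 s, during which the arm holds its last target. There are 200 camera calls.

## Working session

There is one attempt and no reset: what is moved stays moved. The work goes in short steps, Python scripts to look and compute and a shell command to move; the robot and the scene stay as the last step left them, time stands still between calls to the robot, and variables do not carry over. Pictures are saved under pics/ and viewed, at most 10 in all, crops included, and the job is handed in when it is done.

```bash
mkdir -p pics; python3 - <<'E'
from station import ctrl,camera
import cv2,numpy as np
o=ctrl.get_obs();print(o['ee_pos'],o['eef_rot'],o['grip_width'],ctrl.pinch_z)
for n in('side','top'):
    c=camera(n);cv2.imwrite(f'pics/{n}0.png',c['img']);np.savez(f'{n}0.npz',**c)
    print(n,c['intrinsics'],np.linalg.inv(c['view']).round(3))
E
```

```text
[0.14811657 0.52942766 0.20491526] [-3.14050525e+00 -5.25963154e-05  2.86878670e+00] 0.09371127903257419 -0.0188
side [[497.06946153   0.         256.72334591]
 [  0.         497.06946153 196.26210423]
 [  0.           0.           1.        ]] [[ 0.7   -0.409  0.585 -0.449]
 [-0.714 -0.393  0.579 -0.991]
 [-0.007 -0.824 -0.567  1.11 ]
 [ 0.     0.     0.     1.   ]]
top [[372.97479308   0.         257.70945606]
 [  0.         372.97479308 192.78304679]
 [  0.           0.           1.        ]] [[-0.015 -0.999  0.037  0.514]
 [-1.     0.015  0.004  0.004]
 [-0.005 -0.037 -0.999  1.413]
 [ 0.     0.     0.     1.   ]]
```

View pics/side0.png

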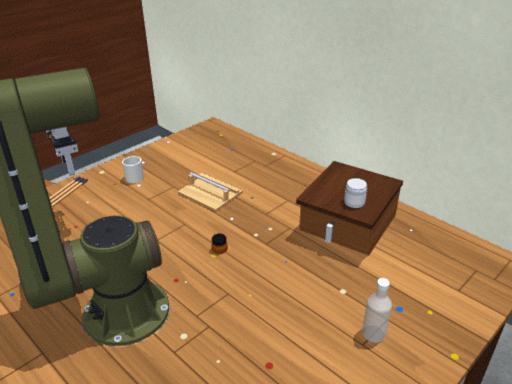

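View pics/top0.png

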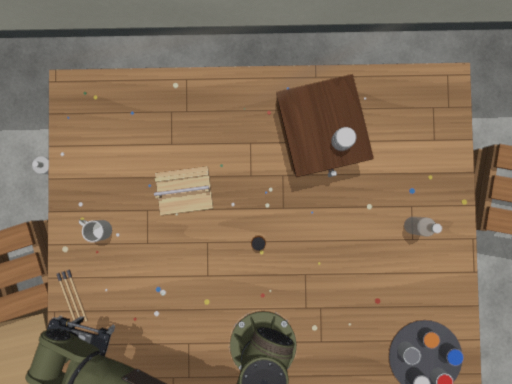

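The side view shows the chest with its handle at about (329,233), stand (210,190), jar (219,243), mug (133,170) and bottle (377,312). In the top view the chest is at (325,125) with its front edge facing down, handle at (334,173), stand at (183,190) and jar at (259,243).

```bash
cat > h.py <<'E'
import numpy as np,cv2
from scipy.spatial.transform import Rotation as R
def cloud(c):
    z=c['range_z'];K=c['intrinsics'];v,u=np.mgrid[:384,:512]
    p=np.stack([(u-K[0,2])/K[0,0]*z,(v-K[1,2])/K[1,1]*z,z,np.ones_like(z)],-1)
    P=(p@np.linalg.inv(c['view']).T)[...,:3];P[z==0]=np.nan;return P
def rect(pts):
    (c,s,a)=cv2.minAreaRect((pts[:,:2]*1000).astype(np.float32));return np.round(c,1),np.round(s,1),round(a,2)
E
python3 - <<'E'
from h import *
t=cloud(np.load('top0.npz'));s=cloud(np.load('side0.npz'))
def reg(P,x0,x1,y0,y1,z0,z1):
    q=P.reshape(-1,3);return q[(q[:,0]>x0)&(q[:,0]<x1)&(q[:,1]>y0)&(q[:,1]<y1)&(q[:,2]>z0)&(q[:,2]<z1)]
for n,P in(('top',t),('side',s)):
    print(n,'table z',np.nanmedian(reg(P,.3,.6,-.1,.1,-.02,.008)[:,2]))
    ct=reg(P,.4,1.1,-.6,.05,.145,.165);print('chest',rect(ct),len(ct),np.median(ct[:,2]))
    pl=reg(P,.4,.75,.1,.45,.009,.02);print('plate',rect(pl),len(pl))
    # lip and rail
    print('lip',rect(reg(P,.4,.75,.1,.45,.025,.033)),'rail',rect(reg(P,.4,.75,.1,.45,.058,.075)))
    b=rect(reg(P,.4,1.1,-.6,.05,.21,.24));print('tin',b)
    print('jar',rect(reg(P,.2,.45,-.1,.1,.03,.06)),'bottle',rect(reg(P,.2,.6,-.7,-.4,.05,.3)),'mug',rect(reg(P,.2,.6,.4,.8,.05,.1)))
h=reg(s,.4,.65,-.3,-.1,.03,.115);print('side front/handle',h.min(0),h.max(0))
for v in range(222,246,3):
    print(v,s[v,318:342:2].round(3)[:,[0,2]].tolist())
E
```

```text
top table z 4.1553304137131875e-05
chest (array([ 650.7, -290.1]), array([669. , 334.4]), 27.17) 6608 0.15519964856742385
plate (array([554.3, 289.3]), array([343.6, 265.4]), 17.49) 1751
lip (array([602. , 291.9]), array([ 75.9, 197.4]), 6.52) rail (array([575.1, 289.1]), array([ 19.6, 198.5]), 7.41)
tin (array([ 732.5, -271.4]), array([65.3, 63.2]), 83.68)
jar (array([379.8,  13.7]), array([47.4, 46.6]), 89.44) bottle (array([ 438.7, -561.2]), array([56.7, 64.9]), 79.83) mug (array([446.3, 605.5]), array([94.5, 76.3]), 23.21)
side table z 0.0013699451953465003
chest (array([ 646.9, -293.2]), array([674.5, 333.9]), 27.13) 3674 0.1560393574114209
plate (array([574.6, 303. ]), array([309.8, 270.4]), 1.94) 839
lip (array([576.3, 289.4]), array([134. , 200.6]), 6.98) rail (array([572. , 285.7]), array([ 24.5, 207.1]), 7.18)
tin (array([ 731.1, -275.9]), array([68.1, 64.9]), 20.37)
jar (array([378.8,  12.7]), array([56.5, 46.9]), 46.16) bottle (array([ 427.8, -571.8]), array([54.3, 65.5]), 22.64) mug (array([436.1, 599.4]), array([90.3, 75. ]), 44.67)
side front/handle [ 0.61560007 -0.268
[... 912 characters left out ...]
, [0.621, 0.08], [0.62, 0.085], [0.656, 0.054], [0.661, 0.054], [0.669, 0.052], [0.667, 0.057], [0.665, 0.064]]
237 [[0.665, 0.001], [0.661, 0.009], [0.658, 0.018], [0.657, 0.023], [0.627, 0.057], [0.623, 0.065], [0.627, 0.066], [0.662, 0.037], [0.663, 0.041], [0.669, 0.039], [0.666, 0.046], [0.664, 0.052]]
240 [[0.652, 0.001], [0.661, -0.003], [0.663, -0.001], [0.666, 0.002], [0.619, 0.053], [0.623, 0.053], [0.63, 0.051], [0.661, 0.026], [0.667, 0.024], [0.665, 0.03], [0.667, 0.033], [0.666, 0.038]]
243 [[0.638, 0.002], [0.644, 0.001], [0.648, 0.002], [0.652, 0.003], [0.656, 0.003], [0.666, -0.002], [0.665, 0.004], [0.679, -0.005], [0.676, 0.002], [nan, nan], [0.668, 0.019], [0.669, 0.023]]
```

```bash
cat >> h.py <<'E'
def reg(P,x0,x1,y0,y1,z0,z1):
    q=P.reshape(-1,3);return q[(q[:,0]>x0)&(q[:,0]<x1)&(q[:,1]>y0)&(q[:,1]<y1)&(q[:,2]>z0)&(q[:,2]<z1)]
E
python3 - <<'E'
from h import *
t=cloud(np.load('top0.npz'));s=cloud(np.load('side0.npz'))
for P in(t,s):
    print('chest',rect(reg(P,.55,1.1,-.5,.05,.150,.16)))
    p=reg(P,.45,.7,.15,.42,.011,.019);print('plate',rect(p))
    d=reg(P,.45,.7,.15,.42,.059,.08)[:,:2];m=d.mean(0);u=np.linalg.svd(d-m)[2][0];print('rail',m,np.degrees(np.arctan2(u[1],u[0])))
h=reg(s,.60,.64,-.22,-.18,.035,.115);print('handle cluster',rect(h),len(h),h.mean(0),h.min(0),h.max(0))
h=reg(t,.58,.64,-.24,-.16,.05,.12);print('handle top',rect(h) if len(h) else 0,len(h),h.mean(0))
# drawer-front plane from side
f=reg(s,.62,.72,-.32,-.09,.03,.12)
f=f[~((f[:,0]<.64)&(abs(f[:,1]+.2)<.02))]
vx=cv2.fitLine(f[:,:2].astype(np.float32),cv2.DIST_HUBER,0,.01,.01).ravel();print('front',vx,np.degrees(np.arctan2(vx[1],vx[0])))
E
```

```text
chest (array([ 789.7, -220.2]), array([300.9, 271.4]), 12.45)
plate (array([579.8, 289.6]), array([159.7, 200.6]), 6.61)
rail [0.57711285 0.293723  ] -82.83573997178766
chest (array([ 788.9, -220.7]), array([314.2, 272.1]), 12.47)
plate (array([577.5, 288.7]), array([167.6, 209.1]), 7.81)
rail [0.57403896 0.28623947] -83.54404302892821
handle cluster (array([ 638.5, -181.4]), array([0., 0.]), 0.0) 1 [ 0.63848733 -0.18142873  0.09462467] [ 0.63848733 -0.18142873  0.09462467] [ 0.63848733 -0.18142873  0.09462467]
handle top 0 0 [nan nan nan]
front [ 0.20266138 -0.9792489   0.65996015 -0.24041672] -78.307365<stdin>:8: RuntimeWarning: Mean of empty slice.
  ret = um.true_divide(
```

```bash
cat >> h.py <<'E'
D=np.radians;CA,SA=12.45,7.0
def ax(a):return np.array([np.cos(D(a)),np.sin(D(a)),0.])
CO=np.array([.789,-.2204,0])-.13*ax(CA); SO=np.array([.5795,.2895,0])+.08*ax(SA)
def fr(O,a,x,y,z):return O+x*ax(a)+y*ax(a+90)+np.array([0,0,z])
def Rside(a,t):  # closing along -y of frame az a, tool tilted t deg forward
    z=np.sin(D(t))*ax(a)-np.array([0,0,np.cos(D(t))]);y=-ax(a+90);return np.c_[np.cross(y,z),y,z]
def Rx(a,t):     # closing along x of frame az a, tilted t forward
    z=np.sin(D(t))*ax(a)-np.array([0,0,np.cos(D(t))]);y=np.cos(D(t))*ax(a)+np.array([0,0,np.sin(D(t))]);return np.c_[np.cross(y,z),y,z]
def plan(gp,Rt):
    """shift (units .03) in present tool axes, and turn (units 10deg) in tool axes; turning about the TCP"""
    from station import ctrl
    o=ctrl.get_obs();R0=R.from_euler('xyz',o['eef_rot']).as_matrix()
    t=gp+.0188*Rt[:,2];d=t-o['ee_pos'];r=np.degrees(R.from_matrix(R0.T@Rt).as_rotvec())/10
    print('tcp now',o['ee_pos'].round(4),'goal',t.round(4),'t',round(o['time_s'],2),'F',o['force'].round(1),'w',round(o['grip_width'],4),'q',o['qpos'].round(2))
    print(' shift now-axes',(R0.T@d/.03).round(2),' shift goal-axes',(Rt.T@d/.03).round(2),' turn',r.round(2))
E
python3 - <<'E'
from h import *
print(CO,SO,fr(CO,CA,-.034,0,.075))
plan(np.array([.40,.22,.25]),Rside(40,0))
s=cloud(np.load('side0.npz'));print(s[231,[326,328,330]],s[237,[326,328,330]])
E
```

```text
[ 0.66205701 -0.24842638  0.        ] [0.65890369 0.29924955 0.        ] [ 0.62885654 -0.25575636  0.075     ]
tcp now [0.1481 0.5294 0.205 ] goal [0.4    0.22   0.2312] t 0.1 F [0.1 0.3 0.7] w 0.0944 q [ 1.23  0.3   1.52  0.    1.32 -0.07]
 shift now-axes [-10.87  -7.67  -0.87]  shift goal-axes [-0.2  13.3  -0.87]  turn [-0.000e+00  1.000e-02  1.244e+01]
[[ 0.6244234  -0.24866288  0.08375487]
 [ 0.62076953 -0.25903643  0.09158512]
 [ 0.62086472 -0.26675241  0.09579381]] [[ 0.6271173  -0.24899413  0.05687571]
 [ 0.62349658 -0.25940754  0.06490459]
 [ 0.62727304 -0.2647093   0.06568519]]
```

```bash
python3 -m inch '1 -1 -.7 -.1 0 0 0;1 -1 -.7 -.1 0 0 0;1 -1 -.7 -.1 0 0 0;1 -1 -.7 -.1 0 0 0;1 -1 -.7 -.1 0 0 0;1 -1 -.7 -.1 0 0 0;1 -1 -.7 -.1 0 0 0;1 -1 -.7 -.1 0 0 0;1 -1 -.7 -.1 0 0 0;1 -1 -.7 -.1 0 0 0' 30 | tail -3
python3 -m inch '1 0 0 0 0 0 1;1 0 0 0 0 0 1;1 0 0 0 0 0 1;1 0 0 0 0 0 1;1 0 0 0 0 0 1;1 0 0 0 0 0 1;1 0 0 0 0 0 1;1 0 0 0 0 0 1;1 0 0 0 0 0 1;1 0 0 0 0 0 1'|tail -3
python3 -c "
from h import *
plan(fr(CO,CA,-.15,0,.25),Rside(CA,0))"
```

```text
force: [0.1, 0.8, 0.8]
grip_width: 0.0938
grip_force: 0.0
force: [-0.4, -0.3, -0.6]
grip_width: 0.0936
grip_force: 0.0
tcp now [0.3804 0.2465 0.2352] goal [ 0.5156 -0.2808  0.2312] t 2.6 F [-0.4 -0.3 -0.6] w 0.0936 q [0.49 0.06 1.74 0.   1.35 0.95]
 shift now-axes [-13.83  11.75   0.14]  shift goal-axes [ 0.61 18.13  0.13]  turn [-0.    0.    5.16]
```

```bash
python3 -m inch '1 0 0 0 0 0 1;1 0 0 0 0 0 1;1 0 0 0 0 0 1;1 0 0 0 0 0 1;1 0 0 0 0 0 1;1 0 0 0 0 0 .16;1 0 1 0 0 0 0;1 0 1 0 0 0 0;1 0 1 0 0 0 0;1 0 1 0 0 0 0' >/dev/null
python3 -m inch '1 0 1 0 0 0 0;1 0 1 0 0 0 0;1 0 1 0 0 0 0;1 0 1 0 0 0 0;1 0 1 0 0 0 0;1 0 1 0 0 0 0;1 0 1 0 0 0 0;1 0 1 0 0 0 0;1 0 1 0 0 0 0;1 0 1 0 0 0 0'|tail -3
python3 -c "
from h import *
plan(fr(CO,CA,-.034,0,.075)-.11*Rside(CA,45)[:,2],Rside(CA,45))"
```

```text
force: [0.4, 0.8, -0.3]
grip_width: 0.0939
grip_force: 0.0
tcp now [ 0.4734 -0.164   0.2353] goal [ 0.5659 -0.2697  0.1395] t 5.1 F [ 0.4  0.8 -0.3] w 0.0939 q [-0.41  0.17  1.61  0.    1.36  0.94]
 shift now-axes [2.21 4.12 3.19]  shift goal-axes [-0.67  4.1   3.85]  turn [-0.02  4.5   0.05]
```

```bash
python3 -m inch '1 0 0 0 0 .9 0;1 0 0 0 0 .9 0;1 0 0 0 0 .9 0;1 0 0 0 0 .9 0;1 0 0 0 0 .9 0;1 -.17 1 .5 0 0 0;1 -.17 1 .5 0 0 0;1 -.17 1 .5 0 0 0;1 -.17 1 .5 0 0 0;1 0 .1 .5 0 0 0' |tail -3
python3 -c "
from h import *
plan(fr(CO,CA,-.034,0,.075),Rside(CA,45))"
```

```text
force: [-0.3, 0.4, 0.7]
grip_width: 0.0941
grip_force: 0.0
tcp now [ 0.5384 -0.2756  0.1669] goal [ 0.6418 -0.2529  0.0617] t 6.35 F [-0.3  0.4  0.7] w 0.0941 q [-0.81  0.27  1.85  0.98  0.82 -0.09]
 shift now-axes [0.02 0.02 4.98]  shift goal-axes [0.02 0.   4.98]  turn [-0.02  0.    0.03]
```

```bash
python3 -m inch '1 0 0 1 0 0 0;1 0 0 1 0 0 0;1 0 0 1 0 0 0;1 0 0 1 0 0 0;1 0 0 1 0 0 0;1 0 0 0 0 0 0' |tail -3
python3 -m inch '-1 0 0 0 0 0 0;-1 0 0 0 0 0 0;-1 0 0 0 0 0 0;-1 0 0 0 0 0 0;-1 0 0 0 0 0 0;-1 0 0 0 0 0 0' 40
python3 -c "
from h import *
plan(fr(CO,CA,-.034-.16,0,.075),Rside(CA,45))"
```

```text
force: [0.2, -0.3, -0.5]
grip_width: 0.094
grip_force: 0.0
time_s: 7.85
ee_pos: [0.6416, -0.251, 0.0619]
eef_rot: [3.142, -0.785, 0.223]
force: [0.0, 0.1, 0.8]
grip_width: 0.0372
grip_force: 0.0
tcp now [ 0.6416 -0.251   0.0619] goal [ 0.4856 -0.2874  0.0617] t 7.85 F [0.  0.1 0.8] w 0.0372 q [-0.64  0.57  1.72  1.16  0.62 -0.2 ]
 shift now-axes [-3.78  0.03 -3.77]  shift goal-axes [-3.78  0.06 -3.77]  turn [-0.02  0.    0.02]
```

```bash

python3 -m inch '-1 0 0 0 0 0 0;-1 0 0 0 0 0 0;-1 0 0 0 0 0 0;-1 0 0 0 0 0 0' 40
python3 -m inch '-1 -.2 0 -.2 0 0 0;-1 -.4 0 -.4 0 0 0;-1 -.4 0 -.4 0 0 0;-1 -.4 0 -.4 0 0 0'
```

```text
time_s: 8.35
ee_pos: [0.6417, -0.2531, 0.0619]
eef_rot: [3.138, -0.785, 0.221]
force: [4.7, -12.1, -4.9]
grip_width: 0.0178
grip_force: 40.0
time_s: 8.85
ee_pos: [0.5833, -0.266, 0.0619]
eef_rot: [3.139, -0.785, 0.222]
force: [4.5, -11.1, -7.3]
grip_width: 0.0179
grip_force: 40.0
```

```bash

python3 -m inch '-1 -.4 0 -.4 0 0 0;-1 -.4 0 -.4 0 0 0;-1 -.4 0 -.4 0 0 0;-1 -.4 0 -.4 0 0 0;-1 -.4 0 -.4 0 0 0;-1 -.3 0 -.3 0 0 0;-1 -.1 0 -.1 0 0 0'
python3 -c "
from h import *
plan(fr(CO,CA,-.034-.16,0,.075),Rside(CA,45))"
```

```text
time_s: 9.72
ee_pos: [0.4849, -0.2876, 0.0619]
eef_rot: [3.14, -0.786, 0.221]
force: [48.1, -6.0, -30.0]
grip_width: 0.0178
grip_force: 40.0
tcp now [ 0.4849 -0.2876  0.0619] goal [ 0.4856 -0.2874  0.0617] t 9.72 F [ 48.1  -6.  -30. ] w 0.0178 q [-0.92  0.41  1.99  1.19  0.77 -0.48]
 shift now-axes [ 0.01 -0.    0.02]  shift goal-axes [ 0.01 -0.    0.02]  turn [-0.01 -0.    0.02]
```

```bash

python3 -m inch '-1 .04 0 .04 0 0 0;1 0 0 0 0 0 0;1 0 0 0 0 0 0;1 0 0 0 0 0 0;1 0 0 0 0 0 0' 
python3 -m inch '1 0 0 -.5 0 0 0;1 0 0 -1 0 0 0;1 0 0 -1 0 0 0;1 0 0 -1 0 0 0;1 -.3 0 -1 0 0 0;1 .7 0 -.7 0 0 0;1 .7 0 -.7 0 0 0;1 .7 0 -.7 0 0 0;1 .7 0 -.7 0 0 0'
python3 - <<'E'
from h import *
from station import camera
plan(fr(CO,CA,-.085,0,.23),Rx(CA,0))
plan(fr(CO,CA,-.085,0,.23),Rside(CA,0))
for n in('top','side'):
    c=camera(n);np.savez(n+'1.npz',**c);cv2.imwrite(f'pics/{n}1.png',cv2.resize(c['img'][100:300,200:420] if n=='top' else c['img'][130:330,230:450],None,fx=2.7,fy=2.7))
E
```

```text
time_s: 10.35
ee_pos: [0.4861, -0.2862, 0.062]
eef_rot: [3.142, -0.785, 0.223]
force: [-0.7, -0.0, -0.7]
grip_width: 0.0547
grip_force: 0.0
time_s: 11.48
ee_pos: [0.3859, -0.3086, 0.2712]
eef_rot: [3.141, -0.784, 0.223]
force: [1.2, 0.5, -0.7]
grip_width: 0.0939
grip_force: 0.0
tcp now [ 0.3859 -0.3086  0.2712] goal [ 0.5791 -0.2668  0.2112] t 11.47 F [ 1.2  0.5 -0.7] w 0.0939 q [-1.14 -0.02  1.92  0.84  1.2  -0.1 ]
 shift now-axes [3.25 0.06 6.07]  shift goal-axes [-0.02  6.59  2.  ]  turn [ 3.5  -3.52 -8.47]
tcp now [ 0.3859 -0.3086  0.2712] goal [ 0.5791 -0.2668  0.2112] t 11.47 F [ 1.2  0.5 -0.7] w 0.0939 q [-1.14 -0.02  1.92  0.84  1.2  -0.1 ]
 shift now-axes [3.25 0.06 6.07]  shift goal-axes [6.59 0.02 2.  ]  turn [-0.01 -4.49  0.03]
```

View pics/side1.png

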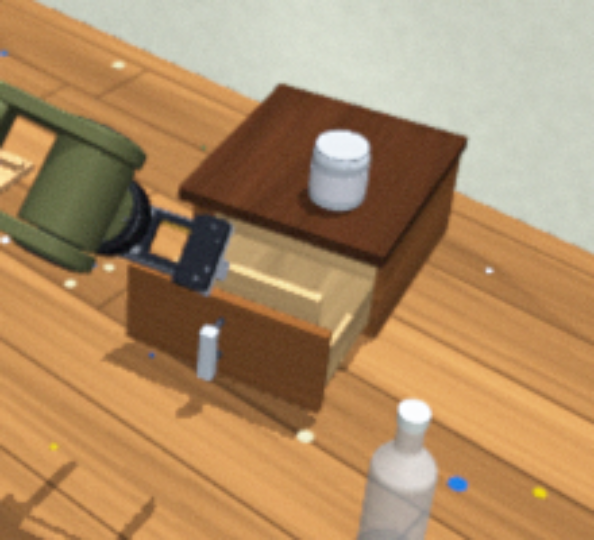

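The drawer is fully open. The board's upper edge runs in the crop from (225,265) to (320,297), and the tin is still on the chest. I'll measure the board next and level the tool above it.

```bash

python3 -m inch '1 0 0 0 0 -.9 0;1 0 0 0 0 -.9 0;1 0 0 0 0 -.9 0;1 0 0 0 0 -.9 0;1 0 0 0 0 -.9 0;.3 0 0 0 0 0 -1;.3 0 0 0 0 0 -1;.3 0 0 0 0 0 -1;.3 0 0 0 0 0 -1;.3 0 0 0 0 0 -1' |tail -3
python3 -m inch '-.2 0 0 0 0 0 -1;-.2 0 0 0 0 0 -1;-.2 0 0 0 0 0 -1;-.2 0 0 0 0 0 -1' |tail -3
python3 - <<'E'
from h import *
plan(fr(CO,CA,-.085,0,.23),Rx(CA,0))
for n in('top','side'):
    P=cloud(np.load(n+'1.npz')).reshape(-1,3);Q=P-CO
    L=np.c_[Q@ax(CA),Q@ax(CA+90),P[:,2]]
    m=(L[:,0]>-.125)&(L[:,0]<-.045)&(abs(L[:,1])<.1)&(L[:,2]>.112)&(L[:,2]<.128)
    b=L[m];print(n,m.sum(),b.mean(0).round(4),b.min(0).round(3),b.max(0).round(3),rect(b))
    m=(L[:,0]>-.18)&(L[:,0]<-.13)&(abs(L[:,1])<.15)&(L[:,2]>.126)&(L[:,2]<.135)
    b=L[m];print('front',m.sum(),b.mean(0).round(4),rect(b))
E
```

```text
force: [-0.8, -0.3, 0.4]
grip_width: 0.061
grip_force: 0.0
force: [-0.8, -0.8, -0.5]
grip_width: 0.038
grip_force: 0.0
tcp now [ 0.3859 -0.3088  0.2692] goal [ 0.5791 -0.2668  0.2112] t 13.32 F [-0.8 -0.8 -0.5] w 0.038 q [-0.75  0.13  1.58 -0.    1.43 -0.98]
 shift now-axes [-0.09  6.59  1.93]  shift goal-axes [-0.02  6.59  1.93]  turn [-0.01 -0.    0.06]
top 149 [-0.0829 -0.0118  0.1203] [-0.089 -0.088  0.115] [-0.077  0.063  0.127] (array([-82.9, -12.5]), array([ 11.9, 150.7]), 0.09)
front 295 [-0.1506  0.0031  0.1308] (array([-150.7,    1.3]), array([ 15.3, 253.2]), 0.04)
side 166 [-0.0896 -0.0312  0.1192] [-0.098 -0.09   0.112] [-0.076  0.029  0.125] (array([-87.2, -30.3]), array([ 21.4, 119. ]), 0.73)
front 260 [-0.1548 -0.025   0.1305] (array([-152.6,   -0.6]), array([ 23.9, 253.1]), 0.26)
```

```bash

python3 -m inch '-.2 0 1 0 0 0 .06;-.2 0 1 0 0 0 0;-.2 0 1 0 0 0 0;-.2 0 1 0 0 0 0;-.2 0 1 .5 0 0 0;-.2 0 1 .5 0 0 0;-.2 .3 .6 .8 0 0 0;-.2 0 0 0 0 0 0' |tail -3
python3 -c "
from h import *
plan(fr(CO,CA,-.084,-.0125,.108),Rx(CA,0))"
```

```text
force: [-0.5, 0.2, 1.1]
grip_width: 0.0374
grip_force: 0.0
tcp now [ 0.5776 -0.2572  0.2134] goal [ 0.5827 -0.2787  0.0892] t 14.32 F [-0.5  0.2  1.1] w 0.0374 q [-0.48  0.48  1.25 -0.    1.41 -0.69]
 shift now-axes [-0.75  0.03  4.14]  shift goal-axes [-0.74  0.01  4.14]  turn [-0.02 -0.02 -0.02]
```

```bash

python3 -m inch '-.2 -.74 0 .3 0 0 0;-.2 0 0 .8 0 0 0;-.2 0 0 .8 0 0 0;-.2 0 0 .8 0 0 0;-.2 0 0 .8 0 0 0;-.2 0 0 .6 0 0 0;-.2 0 0 0 0 0 0'
python3 -m inch '-1 0 0 0 0 0 0;-1 0 0 0 0 0 0;-1 0 0 0 0 0 0;-1 0 0 0 0 0 0;-1 0 0 0 0 0 0' 20
```

```text
time_s: 15.2
ee_pos: [0.5823, -0.2804, 0.092]
eef_rot: [-3.14, -0.001, 1.782]
force: [0.5, -0.2, 0.1]
grip_width: 0.0378
grip_force: 0.0
time_s: 15.82
ee_pos: [0.5833, -0.2797, 0.0935]
eef_rot: [3.141, 0.001, 1.783]
force: [-1.7, 1.1, 5.3]
grip_width: 0.0115
grip_force: 20.0
```

```bash

python3 -m inch '-1 0 0 -.3 0 0 0;-1 0 0 -.6 0 0 0;-1 0 0 -.6 0 0 0;-1 0 0 -.8 0 0 0;-1 0 0 -1 0 0 0;-1 0 0 -1 0 0 0;-1 0 0 -1 0 0 0;-1 0 0 0 0 0 0' 30
python3 - <<'E'
from h import *
plan(fr(SO,SA,-.06,.0,.22),Rx(SA,0))
E
```

```text
time_s: 16.82
ee_pos: [0.5836, -0.2799, 0.2552]
eef_rot: [3.138, 0.003, 1.783]
force: [-0.1, 0.3, -1.8]
grip_width: 0.0117
grip_force: 30.0
tcp now [ 0.5836 -0.2799  0.2552] goal [0.5994 0.2919 0.2012] t 16.82 F [-0.1  0.3 -1.8] w 0.0117 q [-0.5   0.49  1.14  0.    1.5  -0.72]
 shift now-axes [18.53  4.52  1.76]  shift goal-axes [18.86  2.84  1.8 ]  turn [0.02 0.02 0.52]
```

```bash

python3 -m inch '-1 .5 0 0 0 0 0;-1 1 0 0 0 0 .2;-1 1 0 0 0 0 .3;-1 1 0 0 0 0 0;-1 1 0 0 0 0 0;-1 1 0 0 0 0 0;-1 1 0 0 0 0 0;-1 1 .2 0 0 0 0;-1 1 .2 0 0 0 0;-1 1 .2 0 0 0 0' >/dev/null
python3 -m inch '-1 1 .2 0 0 0 0;-1 1 .2 0 0 0 0;-1 1 .2 0 0 0 0;-1 1 .2 0 0 0 0;-1 1 .2 0 0 0 0;-1 1 .2 0 0 0 0;-1 1 .2 0 0 0 0;-1 1 .2 0 0 0 0;-1 .5 .2 0 0 0 0;-1 0 0 0 0 0 0' 30
python3 - <<'E'
from h import *
from station import camera
plan(fr(SO,SA,-.06,.0,.22),Rx(SA,0))
c=camera('top');np.savez('top2.npz',**c)
c=camera('side');np.savez('side2.npz',**c);cv2.imwrite('pics/side2.png',c['img'])
E
```

```text
time_s: 19.32
ee_pos: [0.5812, 0.2648, 0.2509]
eef_rot: [-3.14, 0.0, 1.697]
force: [-0.1, 0.2, 0.1]
grip_width: 0.0115
grip_force: 30.0
tcp now [0.5812 0.2648 0.2509] goal [0.5994 0.2919 0.2012] t 19.32 F [-0.1  0.2  0.1] w 0.0115 q [ 0.37  0.48  1.17 -0.    1.49  0.24]
 shift now-axes [0.82 0.72 1.65]  shift goal-axes [0.83 0.71 1.66]  turn [-0.01  0.    0.02]
```

View pics/side2.png

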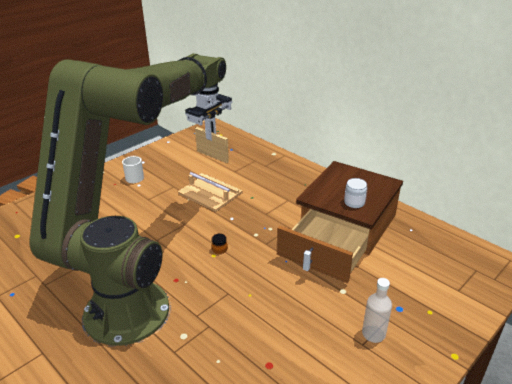

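The board at (212,146) hangs upright from the gripper near the stand, and the drawer is still open. I'll measure the board in the gripper.

```bash
python3 - <<'E'
from h import *
for n in('side','top'):
    P=cloud(np.load(n+'2.npz')).reshape(-1,3);g=np.array([.5812,.2648,0]);Q=P-g
    L=np.c_[Q@ax(SA),Q@ax(SA+90),P[:,2]]
    m=(abs(L[:,0])<.03)&(abs(L[:,1])<.12)&(P[:,2]>.12)&(P[:,2]<.235);b=L[m]
    print(n,m.sum(),np.percentile(b,[1,5,50,95,99],axis=0).round(4).tolist())
    m2=b[b[:,2]<.22];
    if len(m2)>20: print('yaw',np.degrees(np.polyfit(m2[:,1],m2[:,0],1)[0]),'pitch',np.degrees(np.polyfit(m2[:,2],m2[:,0],1)[0]))
    for y in(-.07,-.06,-.05,.05,.06,.07):
        k=b[abs(b[:,1]-y)<.006]
        if len(k):print(y,k[:,2].min().round(3),k[:,2].max().round(3))
E
```

```text
side 406 [[-0.0113, -0.0785, 0.1811], [-0.0092, -0.0745, 0.1834], [-0.0043, -0.0077, 0.2084], [0.0013, 0.065, 0.2328], [0.0048, 0.0715, 0.2346]]
yaw -0.40309991296329867 pitch -2.1517938159966623
-0.07 0.18 0.235
-0.06 0.184 0.234
-0.05 0.182 0.233
0.05 0.178 0.234
0.06 0.182 0.234
0.07 0.181 0.232
top 39 [[-0.005, -0.0754, 0.18], [-0.0047, -0.075, 0.1824], [-0.0043, -0.0509, 0.2031], [0.0049, -0.0109, 0.2301], [0.007, -0.0069, 0.2324]]
yaw -3.5960651403852744 pitch -0.5708133125999434
-0.07 0.179 0.233
-0.06 0.181 0.203
-0.05 0.203 0.225
```

```bash
cat >> h.py <<'E'
def foot(x,t,up):  # gp so that board foot is at stand x, resting height + up
    z=Rx(SA,t)[:,2];return fr(SO,SA,x,.003,.015+.006*np.sin(D(t))+up)-.0905*z,Rx(SA,t)
E
python3 -m inch '-1 .8 .4 0 0 0 0;-1 0 0 0 -.8 0 0;-1 0 0 0 -.8 0 0;-1 0 0 0 -.9 0 0;-1 0 0 0 0 0 0'
python3 -c "
from h import *
plan(*foot(-.0445,25,.06))"
```

```text
time_s: 20.05
ee_pos: [0.5891, 0.2884, 0.2515]
eef_rot: [2.706, 0.001, 1.696]
force: [-0.4, -0.2, -0.7]
grip_width: 0.0118
grip_force: 30.0
tcp now [0.5891 0.2884 0.2515] goal [0.5843 0.2931 0.1425] t 20.05 F [-0.4 -0.2 -0.7] w 0.0118 q [ 0.46  0.28  1.49 -0.17  0.96  0.4 ]
 shift now-axes [ 0.18 -1.66  3.24]  shift goal-axes [ 0.17 -1.66  3.23]  turn [-0.01 -0.    0.02]
```

```bash

python3 -m inch '-1 .18 -.4 .8 0 0 0;-1 0 -.4 .8 0 0 0;-1 0 -.4 .8 0 0 0;-1 0 -.46 .83 0 0 0;-1 0 -.2 .45 0 0 0;-1 0 -.2 .45 0 0 0;-1 0 -.2 .45 0 0 0;-1 0 0 0 0 0 0'
python3 - <<'E'
from h import *
plan(*foot(-.0445,25,.0))
from station import camera
c=camera('side');np.savez('side3.npz',**c);cv2.imwrite('pics/side3.png',cv2.resize(c['img'][80:230,130:310],None,fx=3.3,fy=3.3))
E
```

```text
time_s: 21.05
ee_pos: [0.5863, 0.2942, 0.0976]
eef_rot: [2.707, 0.001, 1.696]
force: [0.7, 0.4, -1.1]
grip_width: 0.0115
grip_force: 30.0
tcp now [0.5863 0.2942 0.0976] goal [0.5843 0.2931 0.0825] t 21.05 F [ 0.7  0.4 -1.1] w 0.0115 q [ 0.47  0.45  1.65 -0.24  0.64  0.51]
 shift now-axes [-0.03 -0.27  0.43]  shift goal-axes [-0.03 -0.28  0.43]  turn [-0.01 -0.    0.02]
```

View pics/side3.png

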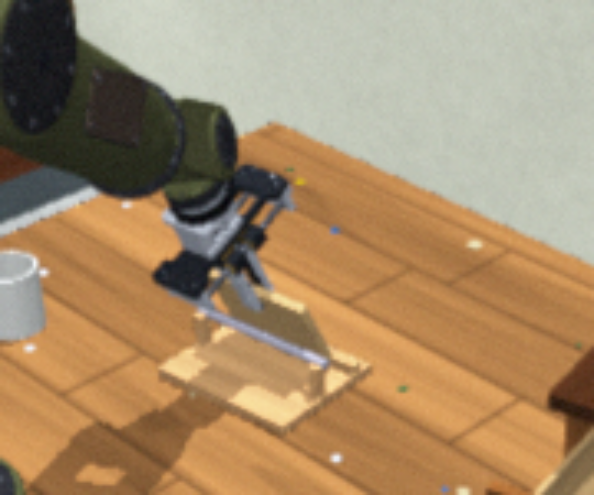

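The board is tilted behind the rail (crop 200–330, 310–365) and sits inside the lip, square to the stand. I'll lower it gently until it touches.

```bash

python3 -m inch '-1 0 -.15 .2 0 0 0;-1 0 -.07 .14 0 0 0;-1 0 0 0 0 0 0'
python3 -m inch '-1 0 -.03 .06 0 0 0;-1 0 0 0 0 0 0'
python3 -m inch '-1 0 -.03 .06 0 0 0;-1 0 0 0 0 0 0'
```

```text
time_s: 21.48
ee_pos: [0.5847, 0.2943, 0.0863]
eef_rot: [2.706, 0.0, 1.696]
force: [-0.7, 0.3, -0.4]
grip_width: 0.0115
grip_force: 30.0
time_s: 21.72
ee_pos: [0.5848, 0.2943, 0.0846]
eef_rot: [2.705, -0.0, 1.696]
force: [-0.5, -0.0, -0.6]
grip_width: 0.0116
grip_force: 30.0
time_s: 21.98
ee_pos: [0.5855, 0.2947, 0.0839]
eef_rot: [2.703, -0.001, 1.696]
force: [-1.7, 0.1, 6.1]
grip_width: 0.0119
grip_force: 30.0
```

```bash

python3 -m inch '-1 0 -.1 -.045 0 0 0;-1 0 0 0 0 0 0'
python3 -m inch '-1 0 -.06 -.03 0 0 0;-1 0 0 0 0 0 0'
python3 -m inch '-1 0 -.04 -.02 0 0 0;-1 0 0 0 0 0 0'
```

```text
time_s: 22.22
ee_pos: [0.5822, 0.2942, 0.0838]
eef_rot: [2.702, -0.001, 1.696]
force: [0.8, 0.5, 6.6]
grip_width: 0.0116
grip_force: 30.0
time_s: 22.48
ee_pos: [0.5802, 0.294, 0.0838]
eef_rot: [2.702, -0.001, 1.696]
force: [2.0, 0.4, 5.9]
grip_width: 0.0115
grip_force: 30.0
time_s: 22.72
ee_pos: [0.5789, 0.2938, 0.0838]
eef_rot: [2.702, -0.001, 1.696]
force: [2.5, -0.0, 5.1]
grip_width: 0.0119
grip_force: 30.0
```

```bash

python3 -m inch '-1 0 -.04 -.02 0 0 0;-1 0 0 0 0 0 0'
python3 -m inch '-1 0 -.04 -.02 0 0 0;-1 0 0 0 0 0 0'
python3 -c "
from h import *
plan(*foot(-.050,25,.0))"
```

```text
time_s: 22.98
ee_pos: [0.5776, 0.2936, 0.0838]
eef_rot: [2.703, -0.001, 1.696]
force: [2.2, 0.6, 5.8]
grip_width: 0.0121
grip_force: 30.0
time_s: 23.22
ee_pos: [0.5767, 0.2935, 0.0839]
eef_rot: [2.702, -0.001, 1.696]
force: [8.4, 2.1, 4.1]
grip_width: 0.0116
grip_force: 30.0
tcp now [0.5767 0.2935 0.0839] goal [0.5788 0.2924 0.0825] t 23.23 F [8.4 2.1 4.1] w 0.0116 q [ 0.47  0.45  1.69 -0.26  0.6   0.53]
 shift now-axes [-0.04  0.04  0.07]  shift goal-axes [-0.04  0.04  0.07]  turn [ 0.02 -0.01  0.01]
```

```bash

python3 -m inch '-.6 0 0 0 0 0 0;-.5 0 0 0 0 0 0;-.3 0 0 0 0 0 0;-.2 0 0 0 0 0 0;-.2 0 0 0 0 0 0'
python3 -m inch '-.2 0 0 -.4 0 0 0;-.2 0 0 -.8 0 0 0;-.2 0 0 -1 0 0 0;-.2 0 0 -1 0 0 0;-.2 0 0 -1 0 0 0;-.2 0 0 -1 0 0 0;-.2 0 0 -1 0 0 0;-.2 0 0 0 0 0 0'
python3 - <<'E'
from h import *
from station import camera
for n in('side','top'):
    c=camera(n);cv2.imwrite(f'pics/{n}4.png',c['img'] if n=='top' else cv2.resize(c['img'][80:230,130:310],None,fx=3.3,fy=3.3));P=cloud(c).reshape(-1,3);Q=P-SO
    L=np.c_[Q@ax(SA),Q@ax(SA+90),P[:,2]]
    b=L[(L[:,0]>-.13)&(L[:,0]<-.03)&(abs(L[:,1])<.12)&(P[:,2]>.072)&(P[:,2]<.125)]
    print(n,len(b),b.min(0).round(3),b.max(0).round(3))
    for z in(.08,.09,.1,.105):
        k=b[abs(b[:,2]-z)<.004]
        if len(k):print(z,k[:,0].min().round(4),k[:,0].max().round(4))
E
```

```text
time_s: 23.85
ee_pos: [0.5754, 0.2931, 0.0826]
eef_rot: [2.705, 0.0, 1.696]
force: [-0.2, -0.3, 0.6]
grip_width: 0.0379
grip_force: 0.0
time_s: 24.85
ee_pos: [0.4974, 0.2837, 0.2541]
eef_rot: [2.701, -0.002, 1.696]
force: [0.3, 1.0, -0.2]
grip_width: 0.0377
grip_force: 0.0
side 227 [-0.103 -0.079  0.072] [-0.073  0.083  0.115]
0.08 -0.0876 -0.0734
0.09 -0.0937 -0.0795
0.1 -0.0993 -0.0853
0.105 -0.1019 -0.0847
top 323 [-0.098 -0.072  0.072] [-0.067  0.079  0.115]
0.08 -0.0812 -0.0687
0.09 -0.0889 -0.0742
0.1 -0.0969 -0.0785
0.105 -0.0975 -0.0806
```

View pics/side4.png

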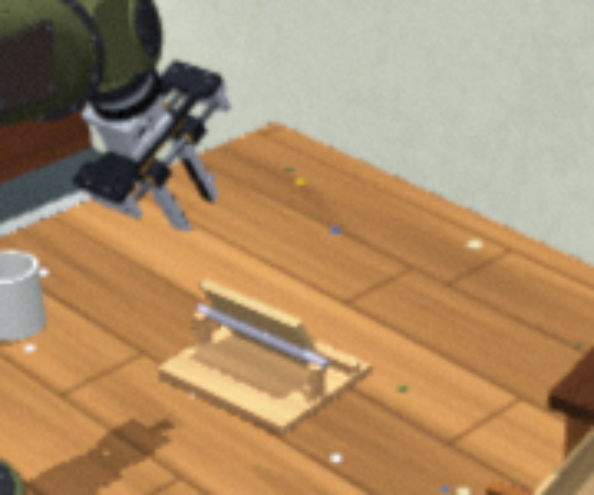

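View pics/top4.png

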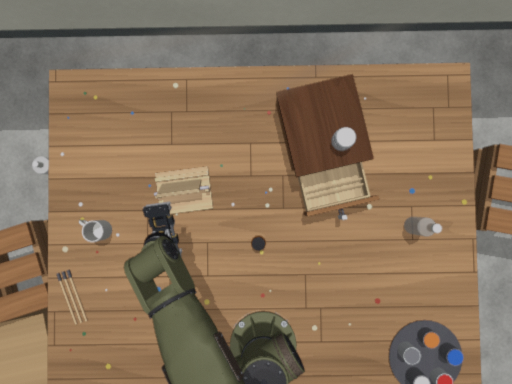

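The board leans on the rail, centred and square with its foot inside the lip. The drawer is open (front edge at about (338,207)), and the tin, bottle, mug and jar haven't moved. One last check of the drawer before handing in.

```bash
python3 - <<'E'
from h import *
from station import camera,ticket
P=cloud(camera('top')).reshape(-1,3);Q=P-CO
L=np.c_[Q@ax(CA),Q@ax(CA+90),P[:,2]]
b=L[(L[:,0]>-.19)&(L[:,0]<-.1)&(abs(L[:,1])<.15)&(L[:,2]>.126)&(L[:,2]<.135)]
r=rect(b);print(r)
if b[:,0].mean()<-.147: print(ticket.hand_in())
E
```

```text
(array([-150.8,    0.8]), array([253.7,  15. ]), 89.96)
the job is handed in; nothing more can be done
None
```

I pulled the drawer open to its stop, leaned the board on the drying stand's rail roughly centred and square, left the tin, bottle, mug and jar where they were, and handed the job in at about 25 s; the drawer last measured about 158 of 160 mm out, within camera accuracy.

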